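# Nip a glued-up model wall in the bench press

### The arm

A 6-joint arm with a two-finger parallel gripper is mounted at the origin on the work surface. World frame = base frame: x ahead of the robot, y to its left, z up, the work surface at z = 0. Lengths are in mm, angles in rad, forces in N, time in s.
With the tool pointing down it reaches from about 275 to 1000 mm from the base axis. Payload 8.4 kg.
Tool frame: the origin (TCP) lies midway between the tips of the shut fingers; the grasp point (between the pads) lies 19 mm behind it; z points along the fingers, y is the line along which they close (so a half turn about z gives the same grasp; the last joint's range is limited). The gripper opens to 85 mm and grips with 20 to 120 N. Pads are 22 mm wide; open, the fingers measure 114 mm over their backs; the gripper's body (76 mm by 85 mm) begins 54 mm behind the grasp point. The pads swing forward as they close: fully open they stand 13 mm farther back than shut.
Start: joints at [-1.155, 0.353, 1.633, -0, 1.155, -0.002], TCP at [253.593, -571.243, 231.281] pointing down, gripper open.
Joint ranges: [-2.63, 2.63], [-0.92, 2.1], [0.06, 2.66], [-1.3, 4.44], [0, 2.69], [-3.02, 3.02]. Speed limits (rad/s): [2.22, 2.22, 2.79, 3.14, 3.14, 3.14].

### API

Orientations are given as [roll, pitch, yaw] about the fixed x, y, z axes, in that order (R = Rz(yaw) Ry(pitch) Rx(roll)).
In Python, from rig import monitor, imaging, r gives the robot as it stands.
- The arm moves only by the tool drive_tool, never from a script. Its argument "plan" is a list of rows, each an object of numbers: "x", "y", "z": the shift along the tool's x, y, z in units of 50 mm (1.0 is 50 mm); "ax", "ay", "az": the turn, a rotation vector about the tool's x, y, z in units of 6 degrees (1.0 is 6 degrees); "hand": the finger opening in mm, from 0 to 85.4. In form: [{"x": .., "y": .., "z": .., "ax": .., "ay": .., "az": .., "hand": ..}, ...]. A call has 1 to 8 rows; each row is the pose to reach, as a shift and turn from the pose commanded when the call began, along the tool's axes at that moment; what a row does not reach only later rows make up. A row lasts 1/10 s, in which the tool goes at most 50 mm and 8.59 degrees, less where a joint would pass 70% of its speed; a pose out of reach is approached as far as the arm can. A call with a gripper value outside its range is refused whole. The fingers move at their own pace and stop on an object; "grip_force" is the grip in N (left out, the last holds). Time passes only in rows, so rows that repeat a pose let the fingers close. It gives the time, the measured TCP pose, the force, the opening and the grip force at its end, in the units of the state.
- monitor.sense(): the state, without advancing time (a new reading comes with each control period).
- imaging.grab_frame(name): name is "side" or "top"; returns the picture (480x640x3 uint8, red, green, blue); there is no depth.
- imaging.camera_info(name): a dict with "mtx" (3x3 intrinsics, pixels), "R" (3x3) and "t" (3): a world point X has camera coordinates R X + t. Camera axes: x right, y down, z forward; pixel columns grow to the right and rows downward; lengths in mm; the calibration is good to about 2 mm. A picture is of the moment at which its call begins. camera_info takes no time and is no camera call.
- r.sign_off(): hands the job in; it is judged then, once.
The state is a dict: "clock": time; "qpos": joint angles; "qvel": joint speeds; "joint_efforts": joint torques, N m; "eef_pos": TCP position; "tcp_rot": TCP orientation; "contact_force": force on the tool from outside, world axes, zero at the start; "wrist_torque": the same for the moment, N m; "opening": opening from 0.0 (shut) to 1.0 (fully open); "grasp_force": force on a finger pad.
Only numpy, scipy, OpenCV 4.12 (cv2) and the standard library are available. Lean on these libraries where they do the work, as an engineer would, in place of code of your own. Each camera call takes 0.05 s, during which the arm holds its last target. There are 200 camera calls.

### The job

Gently slide the plywood work pack straight back on the press bed until it is fully home and square against the rear fence. Then lower the platen by turning the star handle clockwise, pushing one spoke after another with the side of the gripper, until the pack is firmly nipped: about 10 N of push 75 mm out on a spoke, never more than 14 N or the glued wall is crushed. Leave it clamped and do not disturb the things lying around.

Things in the scene. Friction and masses are not known exactly. Their poses are not given: they have to be found in the camera images.
- press: Green bench press fixed to the table. Origin on the table below the screw axis; z up, x from the open loading side (robot side) to the rear. Flat bed, top 30 mm above the table, from x = -165 to +110 and y = -150 to +150 mm. Two columns of 28 mm dia stand at x = 0, y = +-130 mm. It does not move.
- fence (a point): Middle of the front face of the rear fence, a steel bar on the bed, 170 mm long in the press's y, 14 mm high above the bed; at press x = +85 mm, 37 mm above the table.
- beam (a point): Centre of the top of the cross beam: 300 mm long in the press's y, 50 mm deep (x = +-25 mm), from 150 to 186 mm above the table. Its central boss of 30 mm radius tops out at 197 mm.
- hub (a point): Centre of the star handle, on the screw axis, mid-height of the spokes; 262 mm above the table when fully raised, sinks with the screw. Frame turns with the handle: spokes along +x, +y, -x, -y. Bare spokes, 12 mm thick, run level from the 24 mm radius hub (34 mm high, its nut reaching 27 mm above this point) to black balls of 12 mm radius centred 98 mm out. No rim; free space below.
- star (a joint): Turn of the star handle (rad), grows clockwise seen from above and lowers the screw 4 mm per rad. Stays where left. Turning it free takes about 0.25 N m (3 to 5 N pushed square on a spoke 75 mm out); with the platen on the work, each further 0.1 N m adds about 25 N of clamping and turns it some 0.04 rad. When let go, screw friction keeps 60 to 100 N of the clamping.
- screw (a joint): How far the screw has been wound down (m): 0 fully raised, when the platen's underside is 92 mm above the table. The platen meets a pack lying on the bed somewhere from 0.029 to 0.032, depending on the thickness of its wall.
- platen: Steel platen, 120 mm in the press's x, 180 mm in y, 16 mm thick; origin at the centre of its flat underside. It hangs on the screw over stiff disc springs (about 200 N of clamping per mm wound down after it has met the work).
- pack: Work pack: a brick-patterned model wall glued between two plywood boards, one block 170 (x) x 150 (y) mm, 30 to 33 mm thick (the wall differs), about 0.5 kg, lying on the bed and sticking out at the loading side. Origin at the centre of its underside, x and y along its edges. Home: rear edge flat on the fence, centre under the screw (press x = 0). It slides on the bed; the fence squares it.
- glue: Bystander: white glue bottle with orange cap, 52 mm dia x 150 mm. Origin at the underside.
- tub: Bystander: open white plastic tub, 100 mm dia x 65 mm. Origin at the underside.
- wagon: Bystander: red model goods wagon, 152 x 66 x 92 mm. Origin at the underside.
- pump: Bystander: red model petrol pump, 44 x 52 x 101 mm. Origin at the underside.
- driver: Bystander: screwdriver with yellow handle, 180 mm long, lying. Origin at the underside, near the middle.
- wall: Bystander: brick-patterned model wall panel, lying flat, 110 x 90 x 6 mm. Origin at the underside.
- square: Bystander: small try square, 100 mm wooden stock and 130 mm steel blade, lying flat. Origin at the underside.

How it is judged (in metres and radians):
On the way, in this order (a step that is already met when the one before it is completed fails the run):
1. the pack is home and square against the rear fence, platen not yet bearing on it (x of pack in the frame of press above -0.004 m and y of pack in the frame of press between -0.025 and 0.025 m and angle between the x axis of pack and the x axis of press, either way round below 0.04 rad and contact force between platen and pack below 1 N), for 0.2 s.
2. the platen bears firmly on the pack (over 60 N) (x of pack in the frame of press above -0.004 m and y of pack in the frame of press between -0.025 and 0.025 m and angle between the x axis of pack and the x axis of press, either way round below 0.04 rad and contact force between platen and pack above 60 N), for 0.1 s.
At the end, for the whole second after the job is handed in: The pack lies home against the rear fence (centre within 4 mm of its home depth and 25 mm sideways, square to 0.04 rad), the platen still clamps it with more than 40 N, handle and pack at rest (x of pack in the frame of press above -0.004 m and y of pack in the frame of press between -0.025 and 0.025 m and angle between the x axis of pack and the x axis of press, either way round below 0.04 rad and contact force between platen and pack above 40 N and velocity of joint star below 0.05 rad/s and linear speed of pack below 0.01 m/s); the robot touches nothing.
It fails at once if the pack is crushed: clamped with more than 200 N (contact force between platen and pack above 200 N).
It fails at once if the star handle is forced: pushed with more than 22 N (contact force between any of the fingers, the arm and star above 22 N).
It fails at once if the pack is rammed: pushed by the robot with more than 30 N (contact force between any of the fingers, the arm and pack above 30 N).
It fails at once if a bystander is shifted by more than 30 mm (distance of any of glue, tub, wagon, pump, driver, wall, square from where it was at the start of the episode above 0.03 m).
It also fails if it takes over 72 s, if anything falls off the work surface, if the arm or the gripper's body presses on something with over 40 N, if the wrist force passes 120 N, or if a joint passes its speed limit or range.

## Working session

There is one attempt and no reset: what is moved stays moved. The work goes in short steps, Python scripts to look and compute and a tool call to move; the robot and the scene stay as the last step left them, time stands still between calls to the robot, and variables do not carry over. Pictures are saved under pics/ and viewed, at most 10 in all, crops included, and the job is handed in when it is done.

Besides the shell and the picture viewer there is one more tool, called after "Emit:" in YAML: its name, and indented under it one key for each argument. drive_tool: Moves the arm, as the interface text tells. Its arguments: {"type":"object","properties":{"plan":{"type":"array","items":{"type":"object","properties":{"x":{"type":"number"},"y":{"type":"number"},"z":{"type":"number"},"ax":{"type":"number"},"ay":{"type":"number"},"az":{"type":"number"},"hand":{"type":"number"}}}},"grip_force":{"type":"number"}},"required":["plan"]}

```bash
mkdir -p pics; python3 - <<'E'
from rig import monitor, imaging, r
import cv2
for n in("top","side"):
    cv2.imwrite(f"pics/{n}0.png",imaging.grab_frame(n)[:,:,::-1]); c=imaging.camera_info(n); print(n,c["mtx"].tolist(),c["R"].round(5).tolist(),c["t"].round(2).tolist())
print(monitor.sense())
E
```

```text
top [[471.82041094822733, 0.0, 320.8337077284445], [0.0, 471.82041094822733, 238.1428315792854], [0.0, 0.0, 1.0]] [[-0.02874, -0.99958, -0.00263], [-0.99677, 0.02886, -0.07499], [0.07503, 0.00046, -0.99718]] [37.2, 522.5, 1175.58]
side [[616.460627283812, 0.0, 319.13421718142735], [0.0, 616.460627283812, 242.66717728272315], [0.0, 0.0, 1.0]] [[-0.83488, -0.55004, -0.0207], [-0.27682, 0.45208, -0.84794], [0.47575, -0.7022, -0.52969]] [430.83, 279.11, 1395.62]
{'clock': 0.1, 'qpos': array([-1.15541743e+00,  3.53601797e-01,  1.63403498e+00, -1.18398523e-05,
        1.15521630e+00, -2.41665604e-03]), 'qvel': array([-0.00020439, -0.00305766, -0.00163555, -0.00079616, -0.00010207,
        0.00070417]), 'joint_efforts': array([-7.67926231e-04, -6.06357193e+01, -3.42819786e+01, -3.58439968e-05,
        3.85725492e-03,  2.94187680e-05]), 'eef_pos': array([ 253.40935398, -570.86270686,  230.6330556 ]), 'tcp_rot': array([-3.14033220e+00,  7.77999192e-06,  4.17800348e-01]), 'contact_force': array([-0.47827228,  0.18470803, -0.10747301]), 'wrist_torque': array([ 0.02351416, -0.00022423,  0.01272566]), 'grasp_force': 0.0, 'opening': 1.0022476300148442}
```

View pics/top0.png

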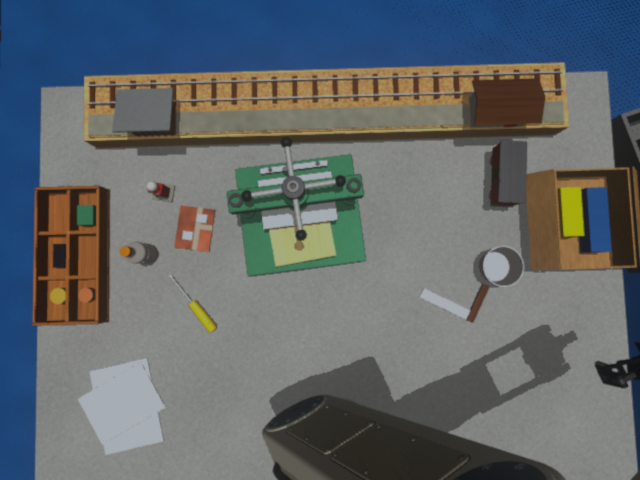

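View pics/side0.png

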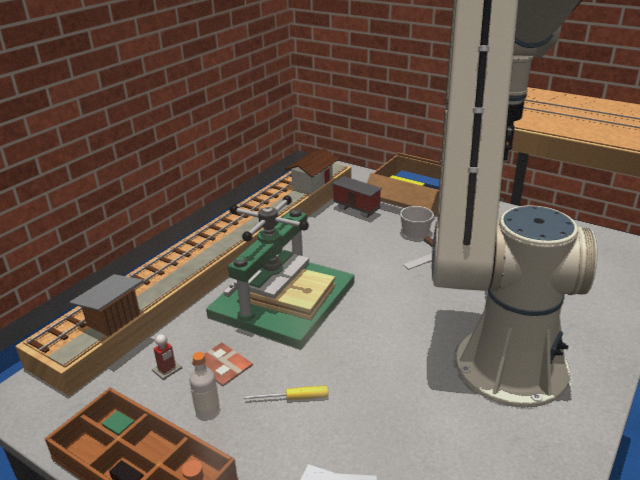

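Top shows the press centred near (297,205) px with the hub at about (293,187), and the pack sticking out toward the robot. Next I enlarge both views.

```bash
python3 - <<'E'
import cv2
a=cv2.imread("pics/top0.png")[130:280,220:370]; cv2.imwrite("pics/tc.png",cv2.resize(a,None,fx=4,fy=4,interpolation=cv2.INTER_CUBIC))
a=cv2.imread("pics/side0.png")[190:340,200:360]; cv2.imwrite("pics/sc.png",cv2.resize(a,None,fx=4,fy=4,interpolation=cv2.INTER_CUBIC))
E
```

```text
(no output)
```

View pics/tc.png

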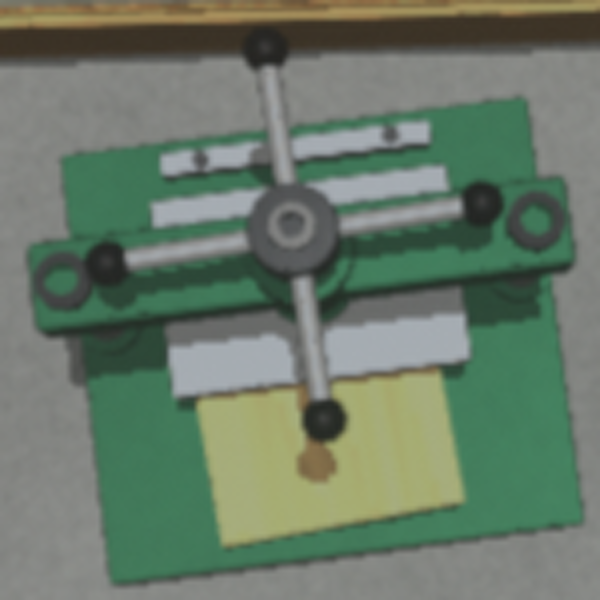

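View pics/sc.png

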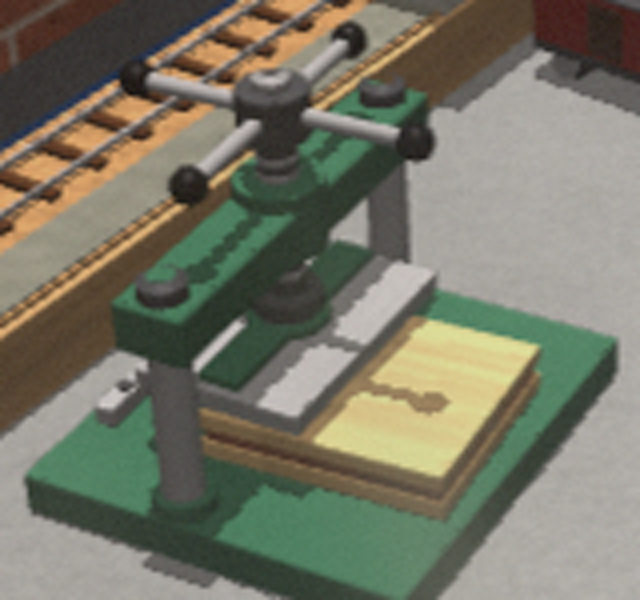

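Top crop: bed corners at (112,583), (582,522), (527,98) and (62,157), with balls at (265,48), (483,202), (323,420) and (107,262). The pack front corners are at (222,548) and (465,503), slightly skewed. Side crop: balls at (137,77), (350,40), (415,141) and (188,185).

```bash
cat > g.py <<'E'
import numpy as np, cv2
from scipy.optimize import least_squares
from rig import monitor, imaging, r
C={n:imaging.camera_info(n) for n in("top","side")}
def proj(n,X):
    c=C[n]; p=(np.asarray(X,float)@np.array(c["R"]).T+c["t"])@np.array(c["mtx"]).T; return p[:,:2]/p[:,2:]
def atz(n,uv,z):
    c=C[n]; R=np.array(c["R"]); d=np.linalg.solve(np.array(c["mtx"]),[uv[0],uv[1],1.])@R; o=-R.T@c["t"]; return o+d*(z-o[2])/d[2]
def full(p,x0,y0,s=4): return (np.array(p,float)+.5)/s-.5+[x0,y0]
def Rz(a): return np.array([[np.cos(a),-np.sin(a)],[np.sin(a),np.cos(a)]])
E
python3 - <<'E'
from g import *
bt=full([(112,583),(582,522),(527,98),(62,157)],220,130)
ballT=full([(265,48),(483,202),(323,420),(107,262)],220,130)
ballS=full([(350,40),(415,141),(188,185),(137,77)],200,190)
bedS=full([(405,597),(617,345)],200,190)
bed=np.array([[-165,150],[-165,-150],[110,-150],[110,150]])
W=[atz("top",p,30)[:2] for p in bt]; print(np.round(W,1))
def pose(q,P): return P@Rz(q[2]).T+q[:2]
f=lambda q:(pose(q,bed)-W).ravel()
s=least_squares(f,[600,50,0]); print("press bed",s.x,s.fun.round(1)); q=s.x
# star fit, side order found by triangulation
for a in range(4):
    for b in range(4):
        g=lambda X:np.r_[proj("top",[X])[0]-ballT[a],proj("side",[X])[0]-ballS[b]]
        t=least_squares(g,[600,50,260]); 
        if abs(t.fun).max()<2.5: print(a,b,t.x.round(1),t.fun.round(2))
for z in (61,63):
    P=np.array([atz("top",p,z)[:2] for p in full([(222,548),(465,503),(197,400),(440,368)],220,130)])
    L=(P-q[:2])@Rz(q[2]); print("pack pts press frame",z,L.round(1).tolist())
print("bed side chk",[(atz("side",p,30)[:2]-q[:2])@Rz(q[2]) for p in bedS])
P=np.array([atz("side",p,62)[:2] for p in full([(315,440),(442,480),(540,347),(415,318)],200,190)]);print("pack side",((P-q[:2])@Rz(q[2])).round(1).tolist())
E
```

```text
[[434.7 207.6]
 [464.2 -87.1]
 [734.7 -61.7]
 [705.3 234.7]]
press bed [6.12080136e+02 7.60580886e+01 9.81737883e-02] [-1.5  1.6 -1.7 -2.3  1.6 -0.7  1.6  1.4]
0 3 [709.3  88.4 244.8] [ 0.37  0.52 -0.76 -0.15]
1 0 [625.2 -22.6 243.3] [ 0.3   0.44 -0.66 -0.07]
2 1 [514.2  63.4 245.1] [ 0.2   0.3  -0.42 -0.03]
3 2 [599.2 172.9 244.6] [ 0.32  0.45 -0.61 -0.1 ]
pack pts press frame 61 [[-151.6, 74.5], [-143.1, -75.7], [-59.8, 78.9], [-59.1, -71.2]]
pack pts press frame 63 [[-151.6, 74.3], [-143.2, -75.7], [-60.0, 78.7], [-59.3, -71.2]]
bed side chk [array([-165.69821716,  143.32704863]), array([-168.65403112, -143.37856037])]
pack side [[-63.6, 72.0], [-152.8, 72.2], [-143.8, -78.0], [-54.6, -71.4]]
```

Emit:
drive_tool:
  plan:
    - {"x":1.9,"y":-2.6,"z":0,"az":0.8}
    - {"x":3.8,"y":-5.2,"z":0,"az":1.5}
    - {"x":5.8,"y":-7.8,"z":0.2,"az":2.3}
    - {"x":7.8,"y":-10.3,"z":0.4,"az":3.05}
    - {"x":7.8,"y":-10.3,"z":0.6,"az":3.05}
    - {"x":7.8,"y":-10.3,"z":0.6,"az":3.05}
    - {"x":7.8,"y":-10.3,"z":0.6,"az":3.05}
    - {"x":7.8,"y":-10.3,"z":0.6,"az":3.05}

```text
invalid input
```

Emit:
drive_tool:
  plan:
    - {"x":1.9,"y":-2.6,"z":0,"ax":0,"ay":0,"az":0.8,"hand":85}
    - {"x":3.8,"y":-5.2,"z":0,"ax":0,"ay":0,"az":1.5,"hand":85}
    - {"x":5.8,"y":-7.8,"z":0.2,"ax":0,"ay":0,"az":2.3,"hand":85}
    - {"x":7.8,"y":-10.3,"z":0.4,"ax":0,"ay":0,"az":3.05,"hand":85}
    - {"x":7.8,"y":-10.3,"z":0.6,"ax":0,"ay":0,"az":3.05,"hand":85}
    - {"x":7.8,"y":-10.3,"z":0.6,"ax":0,"ay":0,"az":3.05,"hand":85}
    - {"x":7.8,"y":-10.3,"z":0.6,"ax":0,"ay":0,"az":3.05,"hand":85}
    - {"x":7.8,"y":-10.3,"z":0.6,"ax":0,"ay":0,"az":3.05,"hand":85}

```text
clock: 0.9
eef_pos: [343.7, -180.1, 216.0]
tcp_rot: [3.142, -0.0, 0.098]
contact_force: [0.9, -0.0, -0.1]
opening: 0.992
grasp_force: 0.0
```

Emit:
drive_tool:
  plan:
    - {"x":0.6,"y":-1,"z":0,"ax":0,"ay":1,"az":0,"hand":85}
    - {"x":1.0,"y":-2,"z":0,"ax":0,"ay":2,"az":0,"hand":85}
    - {"x":1.2,"y":-3,"z":0,"ax":0,"ay":3,"az":0,"hand":85}
    - {"x":1.4,"y":-4,"z":0,"ax":0,"ay":4,"az":0,"hand":85}
    - {"x":1.4,"y":-4.6,"z":0,"ax":0,"ay":5,"az":0,"hand":85}
    - {"x":1.4,"y":-4.6,"z":0,"ax":0,"ay":5.8,"az":0,"hand":85}
    - {"x":1.4,"y":-4.6,"z":0,"ax":0,"ay":5.8,"az":0,"hand":85}
    - {"x":1.4,"y":-4.6,"z":0,"ax":0,"ay":5.8,"az":0,"hand":85}

```text
clock: 1.7
eef_pos: [390.4, 54.0, 215.9]
tcp_rot: [3.141, -0.605, 0.101]
contact_force: [0.6, 0.9, 0.1]
opening: 0.994
grasp_force: 0.0
```

Emit:
drive_tool:
  plan:
    - {"x":-0.5,"y":0,"z":0.75,"ax":0,"ay":0,"az":0,"hand":85}
    - {"x":-1,"y":0,"z":1.5,"ax":0,"ay":0,"az":0,"hand":85}
    - {"x":-1.5,"y":0,"z":2.2,"ax":0,"ay":0,"az":0,"hand":85}
    - {"x":-2.05,"y":0,"z":2.96,"ax":0,"ay":0,"az":0,"hand":85}
    - {"x":-1.8,"y":0,"z":3.1,"ax":0,"ay":0,"az":0,"hand":85}
    - {"x":-1.5,"y":0,"z":3.3,"ax":0,"ay":0,"az":0,"hand":85}
    - {"x":-1.23,"y":0,"z":3.55,"ax":0,"ay":0,"az":0,"hand":85}
    - {"x":-1.23,"y":0,"z":3.55,"ax":0,"ay":0,"az":0,"hand":85}

```text
clock: 2.5
eef_pos: [447.2, 50.7, 114.5]
tcp_rot: [-3.135, -0.549, 0.094]
contact_force: [-0.3, -0.9, -0.5]
opening: 0.995
grasp_force: 0.0
```

```bash
python3 - <<'E'
from g import *
cv2.imwrite("pics/s1.png",imaging.grab_frame("side")[150:400,180:500,::-1].repeat(2,0).repeat(2,1))
E
```

```text
(no output)
```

View pics/s1.png

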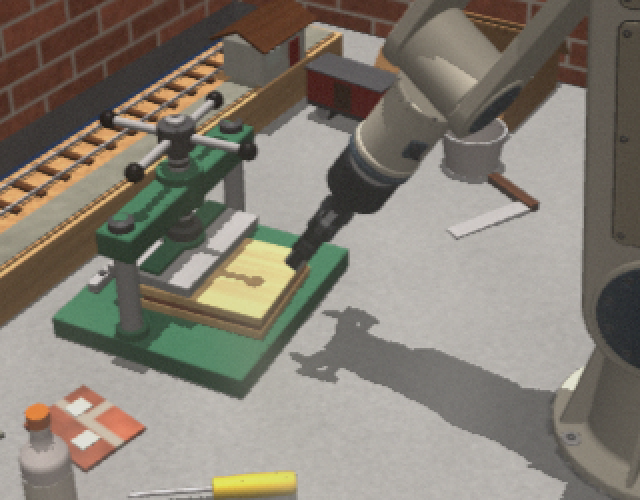

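The picture shows the tool above the pack front, at crop (290,262), still too high; it may be a joint limit.

```bash
python3 - <<'E'
from g import *
s=monitor.sense(); print(s["clock"],s["qpos"].round(3),s["qvel"].round(3),s["eef_pos"],s["tcp_rot"])
E
```

```text
2.55 [ 0.112  0.112  2.48  -1.291  0.004  2.889] [ 0.003 -0.036  0.041  0.022 -0.005 -0.217] [448.08537294  50.9554914  114.47143572] [-3.12835668 -0.549445    0.08065393]
```

q5 hit its lower limit, so 35° of tilt is too much this close in. I'll back up to a gentler tilt.

Emit:
drive_tool:
  plan:
    - {"x":0.3,"y":0,"z":-0.5,"ax":0,"ay":-0.6,"az":0,"hand":60}
    - {"x":0.6,"y":0,"z":-1,"ax":0,"ay":-1.2,"az":0,"hand":30}
    - {"x":0.6,"y":0,"z":-1,"ax":0,"ay":-1.8,"az":0,"hand":0}
    - {"x":0.6,"y":0,"z":-1,"ax":0,"ay":-1.8,"az":0,"hand":0}
    - {"x":0.6,"y":0,"z":-1,"ax":0,"ay":-1.8,"az":0,"hand":0}

```text
clock: 3.05
eef_pos: [448.9, 31.6, 164.1]
tcp_rot: [3.082, -0.411, 0.086]
contact_force: [-0.2, -1.5, -0.2]
opening: 0.137
grasp_force: 0.0
```

```bash
cat >p.py <<'E'
from g import *
s=monitor.sense(); q=np.array([612.1,75.8]); p=s["eef_pos"]; L=(p[:2]-q)@Rz(.098)
print(s["clock"],"q",s["qpos"].round(3),"press",L.round(1),"z",round(p[2],1),"rpy",s["tcp_rot"].round(3),"F",s["contact_force"].round(1),"Fpress",(s["contact_force"][:2]@Rz(.098)).round(1),"op",round(s["opening"],2))
E
python3 p.py
```

```text
3.05 q [ 0.123 -0.005  2.34  -0.189  0.404  1.779] press [-166.8  -28. ] z 164.1 rpy [ 3.082 -0.411  0.086] F [-0.2 -1.5 -0.2] Fpress [-0.3 -1.5] op 0.14
```

Emit:
drive_tool:
  plan:
    - {"x":0,"y":0,"z":0,"ax":0,"ay":0,"az":0,"hand":0}
    - {"x":0,"y":0,"z":0,"ax":0,"ay":0,"az":0,"hand":0}

```text
clock: 3.25
eef_pos: [449.7, 30.1, 163.7]
tcp_rot: [3.078, -0.417, 0.084]
contact_force: [-0.2, 0.3, -1.2]
opening: 0.002
grasp_force: 0.0
```

```bash
python3 p.py
```

```text
3.25 q [ 0.124 -0.004  2.343 -0.207  0.396  1.799] press [-166.1  -29.5] z 163.7 rpy [ 3.078 -0.417  0.084] F [-0.2  0.3 -1.2] Fpress [-0.2  0.3] op 0.0
```

```bash
cat >>p.py <<'E'
from scipy.spatial.transform import Rotation as Ro
import sys
# args: target press x y z, side lean, forward tilt, yaw(press frame) -> units of a row
if len(sys.argv)>3:
    a=list(map(float,sys.argv[1:]))+[0]*6
    R0=Ro.from_euler("xyz",s["tcp_rot"]); W=np.r_[q+Rz(.098)@a[:2],a[2]]
    Rd=Ro.from_euler("z",.098+a[5])*Ro.from_euler("y",-a[4])*Ro.from_euler("x",np.pi+a[3])
    print("xyz",(R0.inv().apply(W-p)/50).round(2),"a",np.degrees((R0.inv()*Rd).as_rotvec()/6).round(2))
E
python3 p.py -175 2 110 .5 .2; python3 p.py -172 2 50 .5 .2
```

```text
3.25 q [ 0.124 -0.004  2.343 -0.207  0.396  1.799] press [-166.1  -29.5] z 163.7 rpy [ 3.078 -0.417  0.084] F [-0.2  0.3 -1.2] Fpress [-0.2  0.3] op 0.0
xyz [-0.6  -0.68  0.86] a [ 5.4  -2.07  0.33]
3.25 q [ 0.124 -0.004  2.343 -0.207  0.396  1.799] press [-166.1  -29.5] z 163.7 rpy [ 3.078 -0.417  0.084] F [-0.2  0.3 -1.2] Fpress [-0.2  0.3] op 0.0
xyz [-1.04 -0.76  1.98] a [ 5.4  -2.07  0.33]
```

Emit:
drive_tool:
  plan:
    - {"x":0,"y":0,"z":-0.2,"ax":0.7,"ay":-0.6,"az":0,"hand":0}
    - {"x":-0.1,"y":-0.2,"z":0,"ax":1.7,"ay":-1.2,"az":0.1,"hand":0}
    - {"x":-0.3,"y":-0.4,"z":0.2,"ax":2.8,"ay":-2.07,"az":0.2,"hand":0}
    - {"x":-0.5,"y":-0.6,"z":0.4,"ax":4,"ay":-2.07,"az":0.3,"hand":0}
    - {"x":-0.6,"y":-0.68,"z":0.86,"ax":5.4,"ay":-2.07,"az":0.33,"hand":0}
    - {"x":-0.6,"y":-0.68,"z":0.86,"ax":5.4,"ay":-2.07,"az":0.33,"hand":0}
    - {"x":-0.6,"y":-0.68,"z":0.86,"ax":5.4,"ay":-2.07,"az":0.33,"hand":0}
    - {"x":-0.6,"y":-0.68,"z":0.86,"ax":5.4,"ay":-2.07,"az":0.33,"hand":0}

```text
clock: 4.05
eef_pos: [435.2, 60.7, 108.5]
tcp_rot: [-2.642, -0.193, 0.097]
contact_force: [0.6, -0.1, 0.2]
opening: -0.002
grasp_force: 0.0
```

```bash
python3 p.py -172 2 50 .5 .2
```

```text
4.05 q [-0.272  0.294  2.218  0.773  0.814  0.557] press [-177.6    2.3] z 108.5 rpy [-2.642 -0.193  0.097] F [ 0.6 -0.1  0.2] Fpress [ 0.6 -0.1] op -0.0
xyz [-0.12  0.56  1.02] a [ 0.01  0.06 -0.04]
```

Now it tracks well. Down to z = 50, then forward to near contact.

Emit:
drive_tool:
  plan:
    - {"x":-0.05,"y":0.2,"z":0.3,"ax":0,"ay":0,"az":0,"hand":0}
    - {"x":-0.1,"y":0.4,"z":0.7,"ax":0,"ay":0,"az":0,"hand":0}
    - {"x":-0.12,"y":0.56,"z":1.02,"ax":0,"ay":0,"az":0,"hand":0}
    - {"x":-0.12,"y":0.56,"z":1.02,"ax":0,"ay":0,"az":0,"hand":0}

```text
clock: 4.45
eef_pos: [440.8, 63.2, 50.8]
tcp_rot: [-2.641, -0.195, 0.101]
contact_force: [0.2, -0.4, 0.7]
opening: 0.002
grasp_force: 0.0
```

```bash
python3 p.py -132 2 50 .5 .2;python3 p.py -92 2 50 .5 .2
```

```text
4.45 q [-0.264  0.428  2.231  0.892  0.712  0.398] press [-171.7    4.2] z 50.8 rpy [-2.641 -0.195  0.101] F [ 0.2 -0.4  0.7] Fpress [ 0.2 -0.4] op 0.0
xyz [0.78 0.12 0.13] a [-0.01  0.06  0.  ]
4.45 q [-0.264  0.428  2.231  0.892  0.712  0.398] press [-171.7    4.2] z 50.8 rpy [-2.641 -0.195  0.101] F [ 0.2 -0.4  0.7] Fpress [ 0.2 -0.4] op 0.0
xyz [1.56 0.2  0.26] a [-0.01  0.06  0.  ]
```

Emit:
drive_tool:
  plan:
    - {"x":0.1,"y":0.02,"z":0.02,"ax":0,"ay":0,"az":0,"hand":0}
    - {"x":0.2,"y":0.05,"z":0.04,"ax":0,"ay":0,"az":0,"hand":0}
    - {"x":0.28,"y":0.06,"z":0.05,"ax":0,"ay":0,"az":0,"hand":0}
    - {"x":0.36,"y":0.07,"z":0.06,"ax":0,"ay":0,"az":0,"hand":0}
    - {"x":0.44,"y":0.08,"z":0.07,"ax":0,"ay":0,"az":0,"hand":0}
    - {"x":0.52,"y":0.09,"z":0.09,"ax":0,"ay":0,"az":0,"hand":0}
    - {"x":0.6,"y":0.1,"z":0.1,"ax":0,"ay":0,"az":0,"hand":0}
    - {"x":0.7,"y":0.11,"z":0.12,"ax":0,"ay":0,"az":0,"hand":0}

```text
clock: 5.25
eef_pos: [478.3, 64.4, 51.1]
tcp_rot: [-2.638, -0.198, 0.099]
contact_force: [-3.9, -0.1, 3.8]
opening: 0.002
grasp_force: 2.4
```

```bash
python3 p.py -106 2 50 .5 .2
```

```text
5.25 q [-0.242  0.461  2.158  0.875  0.73   0.451] press [-134.2    1.8] z 51.1 rpy [-2.638 -0.198  0.099] F [-3.9 -0.1  3.8] Fpress [-3.9  0.3] op 0.0
xyz [0.55 0.06 0.12] a [-0.03  0.02  0.  ]
```

Emit:
drive_tool:
  plan:
    - {"x":0.1,"y":0.01,"z":0.02,"ax":0,"ay":0,"az":0,"hand":0}
    - {"x":0.2,"y":0.02,"z":0.04,"ax":0,"ay":0,"az":0,"hand":0}
    - {"x":0.28,"y":0.03,"z":0.06,"ax":0,"ay":0,"az":0,"hand":0}
    - {"x":0.36,"y":0.04,"z":0.08,"ax":0,"ay":0,"az":0,"hand":0}
    - {"x":0.44,"y":0.05,"z":0.1,"ax":0,"ay":0,"az":0,"hand":0}
    - {"x":0.52,"y":0.06,"z":0.12,"ax":0,"ay":0,"az":0,"hand":0}

```text
clock: 5.85
eef_pos: [505.3, 67.3, 49.6]
tcp_rot: [-2.639, -0.199, 0.099]
contact_force: [-5.0, 0.3, 2.3]
opening: -0.004
grasp_force: 2.1
```

```bash
python3 p.py -94 2 50 .5 .2; python3 -c "
from g import *
cv2.imwrite('pics/s2.png',imaging.grab_frame('side')[190:340,200:380,::-1].repeat(4,0).repeat(4,1))"
```

```text
5.85 q [-0.222  0.487  2.105  0.863  0.739  0.49 ] press [-107.1    2. ] z 49.6 rpy [-2.639 -0.199  0.099] F [-5.   0.3  2.3] Fpress [-4.9  0.8] op -0.0
xyz [0.26 0.02 0.04] a [-0.03  0.02  0.  ]
```

View pics/s2.png

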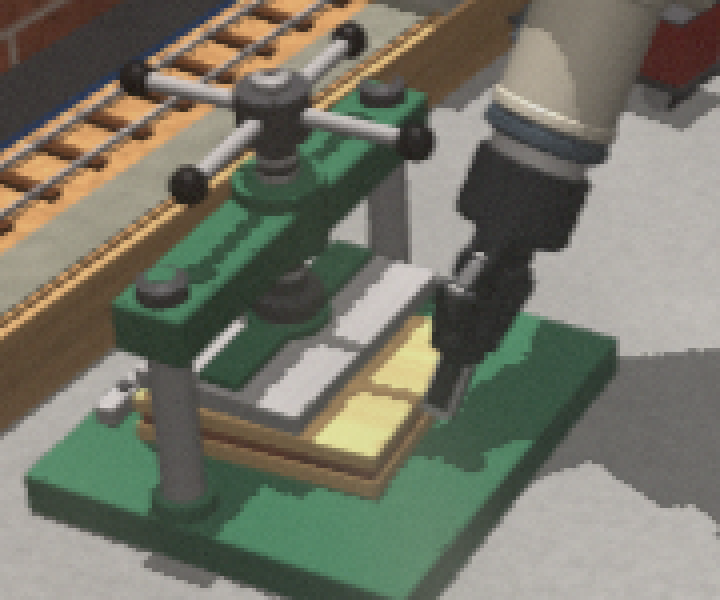

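The pack is sliding in, front corner at crop (380,480), and the tool is clear of the ball. The last stretch is in 1 mm steps.

Emit:
drive_tool:
  plan:
    - {"x":0.03,"y":0,"z":0.01,"ax":0,"ay":0,"az":0,"hand":0}
    - {"x":0.06,"y":0,"z":0.01,"ax":0,"ay":0,"az":0,"hand":0}
    - {"x":0.08,"y":0,"z":0.01,"ax":0,"ay":0,"az":0,"hand":0}
    - {"x":0.1,"y":0,"z":0.02,"ax":0,"ay":0,"az":0,"hand":0}
    - {"x":0.12,"y":0,"z":0.02,"ax":0,"ay":0,"az":0,"hand":0}
    - {"x":0.14,"y":0,"z":0.02,"ax":0,"ay":0,"az":0,"hand":0}

```text
clock: 6.5
eef_pos: [512.0, 68.4, 50.1]
tcp_rot: [-2.639, -0.199, 0.099]
contact_force: [-3.6, -0.3, -0.8]
opening: -0.004
grasp_force: 1.0
```

```bash
python3 p.py -94 2 50 .5 .2
```

```text
6.5 q [-0.217  0.492  2.092  0.858  0.743  0.503] press [-100.3    2.4] z 50.1 rpy [-2.639 -0.199  0.099] F [-3.6 -0.3 -0.8] Fpress [-3.7  0. ] op -0.0
xyz [0.12 0.02 0.02] a [-0.03  0.02  0.  ]
```

Emit:
drive_tool:
  plan:
    - {"x":0.02,"y":0,"z":0,"ax":0,"ay":0,"az":0,"hand":0}
    - {"x":0.04,"y":0,"z":0.01,"ax":0,"ay":0,"az":0,"hand":0}
    - {"x":0.06,"y":0,"z":0.01,"ax":0,"ay":0,"az":0,"hand":0}

```text
clock: 6.8
eef_pos: [514.0, 69.3, 50.3]
tcp_rot: [-2.638, -0.197, 0.1]
contact_force: [-7.5, -1.3, 0.6]
opening: -0.002
grasp_force: 3.4
```

Emit:
drive_tool:
  plan:
    - {"x":0.02,"y":0,"z":0,"ax":0,"ay":0,"az":0,"hand":0}
    - {"x":0.04,"y":0,"z":0.01,"ax":0,"ay":0,"az":0,"hand":0}

```text
clock: 7.0
eef_pos: [514.5, 70.3, 50.1]
tcp_rot: [-2.636, -0.195, 0.101]
contact_force: [-12.6, -1.9, 6.2]
opening: -0.001
grasp_force: 6.4
```

Emit:
drive_tool:
  plan:
    - {"x":0.01,"y":0,"z":0,"ax":0,"ay":0,"az":0,"hand":0}
    - {"x":0.02,"y":0,"z":0,"ax":0,"ay":0,"az":0,"hand":0}
    - {"x":0.02,"y":0,"z":0,"ax":0,"ay":0,"az":0,"hand":0}

```text
clock: 7.3
eef_pos: [514.7, 70.7, 50.1]
tcp_rot: [-2.636, -0.194, 0.102]
contact_force: [-12.2, -0.4, 3.5]
opening: 0.001
grasp_force: 6.2
```

```bash
python3 p.py -150 2 55 .5 .2; python3 p.py -180 2 200 .5 .2
```

```text
7.3 q [-0.212  0.496  2.083  0.853  0.749  0.513] press [-97.5   4.5] z 50.1 rpy [-2.636 -0.194  0.102] F [-12.2  -0.4   3.5] Fpress [-12.2   0.8] op 0.0
xyz [-1.01 -0.1  -0.28] a [-0.06  0.07  0.  ]
7.3 q [-0.212  0.496  2.083  0.853  0.749  0.513] press [-97.5   4.5] z 50.1 rpy [-2.636 -0.194  0.102] F [-12.2  -0.4   3.5] Fpress [-12.2   0.8] op 0.0
xyz [-1.04 -1.54 -2.87] a [-0.06  0.07  0.  ]
```

Emit:
drive_tool:
  plan:
    - {"x":-0.2,"y":0,"z":-0.05,"ax":0,"ay":0,"az":0,"hand":0}
    - {"x":-0.6,"y":-0.05,"z":-0.15,"ax":0,"ay":0,"az":0,"hand":0}
    - {"x":-1.3,"y":-0.1,"z":-0.28,"ax":0,"ay":0,"az":0,"hand":0}
    - {"x":-1.6,"y":-0.4,"z":-1,"ax":0,"ay":0,"az":0,"hand":0}
    - {"x":-1.6,"y":-0.8,"z":-1.6,"ax":0,"ay":0,"az":0,"hand":0}
    - {"x":-1.6,"y":-1.2,"z":-2.4,"ax":0,"ay":0,"az":0,"hand":0}
    - {"x":-1.6,"y":-1.54,"z":-2.9,"ax":0,"ay":0,"az":0,"hand":0}
    - {"x":-1.6,"y":-1.54,"z":-2.9,"ax":0,"ay":0,"az":0,"hand":0}

```text
clock: 8.1
eef_pos: [409.8, 55.5, 199.4]
tcp_rot: [-2.641, -0.207, 0.099]
contact_force: [0.6, -0.2, -0.3]
opening: 0.001
grasp_force: 0.0
```

```bash
python3 p.py -140 -70 300 0 0; python3 -c "
from g import *
a=imaging.grab_frame('top')[150:270,225:365,::-1]; b=imaging.grab_frame('side')[210:330,215:325,::-1]
f=lambda i:cv2.resize(i,None,fx=3.2,fy=3.2,interpolation=cv2.INTER_CUBIC)
cv2.imwrite('pics/c3.png',np.hstack([f(a),f(b)]))"
```

```text
8.1 q [-0.307  0.08   2.201  0.654  0.999  0.71 ] press [-203.3   -0.4] z 199.4 rpy [-2.641 -0.207  0.099] F [ 0.6 -0.2 -0.3] Fpress [ 0.6 -0.3] op 0.0
xyz [ 1.65  0.4  -2.17] a [-4.76 -1.93  0.5 ]
```

View pics/c3.png

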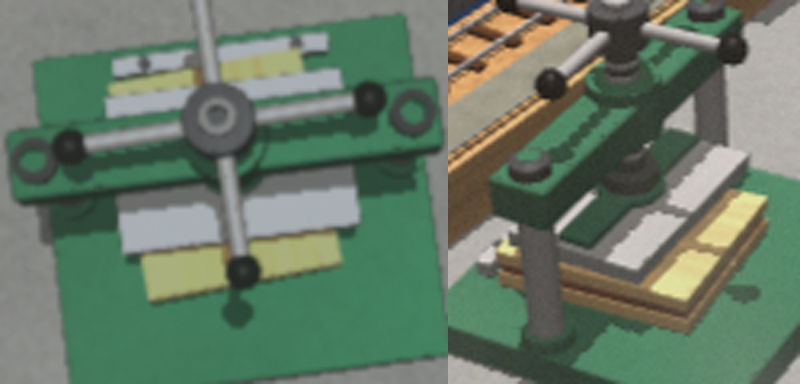

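The top part shows the pack behind the platen at the fence. Its front edge, crop (150,302) to (341,263), still looks slightly skewed, so I enlarge to measure it.

```bash
python3 -c "
from g import *
a=cv2.cvtColor(imaging.grab_frame('top')[155:250,250:345],cv2.COLOR_RGB2BGR)
cv2.imwrite('pics/c4.png',cv2.resize(a,None,fx=6,fy=6,interpolation=cv2.INTER_CUBIC))"
```

```text
(no output)
```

View pics/c4.png

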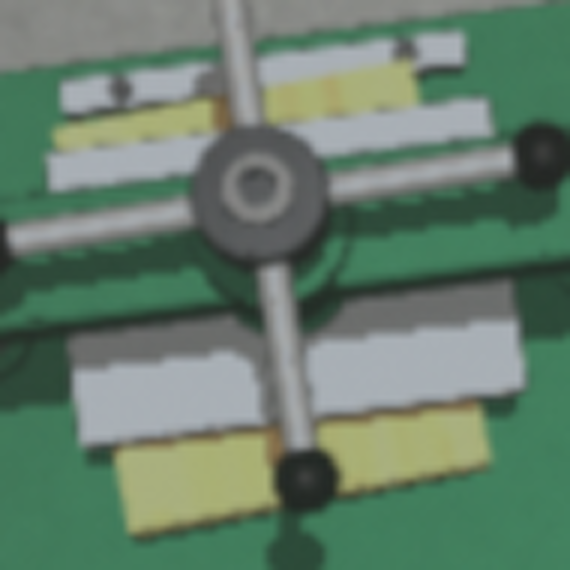

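```bash
python3 - <<'E'
from g import *
q=np.array([612.1,75.8])
for name,pts,z in(("pack",[(130,535),(490,466),(413,62),(53,128)],62),("fence",[(62,112),(466,65),(462,32),(60,82)],44),("platen",[(83,446),(524,390),(488,98),(46,155)],90)):
    P=np.array([atz("top",p,z)[:2] for p in full(pts,250,155,6)]); L=(P-q)@Rz(.098); print(name,L.round(1).tolist(), "angle",np.arctan2(*(L[0]-L[1])[::-1])-np.pi/2)
E
python3 p.py -150 50 120 .5 .2; python3 p.py -150 50 50 .5 .2
```

```text
pack [[-95.0, 77.4], [-85.6, -71.5], [84.1, -61.5], [75.6, 88.9]] angle 0.06305028959349857
fence [[85.9, 86.4], [84.2, -83.7], [98.3, -83.8], [98.6, 85.7]] angle -0.009866211526721624
platen [[-59.6, 89.0], [-59.6, -88.0], [59.2, -88.9], [58.7, 89.9]] angle -3.90083210861647e-05
8.25 q [-0.307  0.087  2.204  0.655  0.995  0.708] press [-205.     0.3] z 195.4 rpy [-2.639 -0.2    0.099] F [ 0.3  0.4 -0.4] Fpress [0.3 0.4] op -0.0
xyz [ 0.78 -0.05  1.97] a [-0.02  0.01  0.01]
8.25 q [-0.307  0.087  2.204  0.655  0.995  0.708] press [-205.     0.3] z 195.4 rpy [-2.639 -0.2    0.099] F [ 0.3  0.4 -0.4] Fpress [0.3 0.4] op -0.0
xyz [0.5  0.61 3.17] a [-0.02  0.01  0.01]
```

The pack is still turned 0.06 rad, with only the -y rear corner on the fence. I'll push again on the +y side, leaning the tool the other way.

```bash
python3 p.py -150 55 120 -.4 .2; python3 p.py -125 55 50 -.4 .2
```

```text
8.25 q [-0.307  0.087  2.204  0.655  0.995  0.708] press [-205.     0.3] z 195.4 rpy [-2.639 -0.2    0.099] F [ 0.3  0.4 -0.4] Fpress [0.3 0.4] op -0.0
xyz [ 0.78 -0.14  2.01] a [-8.62  0.    0.01]
8.25 q [-0.307  0.087  2.204  0.655  0.995  0.708] press [-205.     0.3] z 195.4 rpy [-2.639 -0.2    0.099] F [ 0.3  0.4 -0.4] Fpress [0.3 0.4] op -0.0
xyz [0.99 0.57 3.3 ] a [-8.62  0.    0.01]
```

Emit:
drive_tool:
  plan:
    - {"x":0,"y":0,"z":0,"ax":-1.3,"ay":0,"az":0,"hand":0}
    - {"x":0,"y":-0.1,"z":0,"ax":-2.6,"ay":0,"az":0,"hand":0}
    - {"x":0,"y":-0.2,"z":0.2,"ax":-3.9,"ay":0,"az":0,"hand":0}
    - {"x":0,"y":-0.3,"z":0.4,"ax":-5.2,"ay":0,"az":0,"hand":0}
    - {"x":0.2,"y":-0.2,"z":0.8,"ax":-6.5,"ay":0,"az":0,"hand":0}
    - {"x":0.4,"y":-0.14,"z":1.4,"ax":-7.6,"ay":0,"az":0,"hand":0}
    - {"x":0.78,"y":-0.14,"z":2.0,"ax":-8.62,"ay":0,"az":0,"hand":0}
    - {"x":0.78,"y":-0.14,"z":2.0,"ax":-8.62,"ay":0,"az":0,"hand":0}

```text
clock: 9.05
eef_pos: [454.5, 113.8, 120.5]
tcp_rot: [2.79, -0.187, 0.097]
contact_force: [-0.5, -1.0, -0.8]
opening: 0.001
grasp_force: 0.0
```

```bash
python3 p.py -125 55 50 -.4 .2
```

```text
9.05 q [ 0.528  0.275  2.125 -0.562  0.809  2.443] press [-153.1   53.2] z 120.5 rpy [ 2.79  -0.187  0.097] F [-0.5 -1.  -0.8] Fpress [-0.6 -0.9] op 0.0
xyz [ 0.29 -0.55  1.39] a [-0.46  0.12  0.03]
```

Emit:
drive_tool:
  plan:
    - {"x":0,"y":-0.2,"z":0.4,"ax":-0.4,"ay":0,"az":0,"hand":0}
    - {"x":0.1,"y":-0.4,"z":0.8,"ax":-0.4,"ay":0,"az":0,"hand":0}
    - {"x":0.2,"y":-0.55,"z":1.3,"ax":-0.4,"ay":0,"az":0,"hand":0}
    - {"x":0.29,"y":-0.55,"z":1.39,"ax":-0.4,"ay":0,"az":0,"hand":0}
    - {"x":0.29,"y":-0.55,"z":1.39,"ax":-0.4,"ay":0,"az":0,"hand":0}

```text
clock: 9.55
eef_pos: [481.0, 117.1, 50.4]
tcp_rot: [2.751, -0.183, 0.096]
contact_force: [-0.2, -0.8, -0.9]
opening: -0.0
grasp_force: 0.0
```

```bash
python3 p.py -105 55 50 -.4 .2
```

```text
9.55 q [ 0.528  0.454  2.095 -0.682  0.723  2.588] press [-126.4   53.9] z 50.4 rpy [ 2.751 -0.183  0.096] F [-0.2 -0.8 -0.9] Fpress [-0.3 -0.8] op -0.0
xyz [ 0.42 -0.05  0.07] a [-0.08  0.16  0.04]
```

Emit:
drive_tool:
  plan:
    - {"x":0.1,"y":0,"z":0.02,"ax":0,"ay":0,"az":0,"hand":0}
    - {"x":0.2,"y":0,"z":0.04,"ax":0,"ay":0,"az":0,"hand":0}
    - {"x":0.3,"y":0,"z":0.06,"ax":0,"ay":0,"az":0,"hand":0}
    - {"x":0.38,"y":-0.02,"z":0.07,"ax":0,"ay":0,"az":0,"hand":0}
    - {"x":0.42,"y":-0.03,"z":0.08,"ax":0,"ay":0,"az":0,"hand":0}
    - {"x":0.46,"y":-0.03,"z":0.08,"ax":0,"ay":0,"az":0,"hand":0}
    - {"x":0.5,"y":-0.03,"z":0.09,"ax":0,"ay":0,"az":0,"hand":0}

```text
clock: 10.25
eef_pos: [506.1, 119.6, 51.7]
tcp_rot: [2.752, -0.185, 0.095]
contact_force: [-8.4, 2.5, 2.8]
opening: -0.002
grasp_force: 3.8
```

```bash
python3 p.py -93 55 50 -.4 .2
```

```text
10.25 q [ 0.507  0.474  2.047 -0.67   0.735  2.551] press [-101.3   53.9] z 51.7 rpy [ 2.752 -0.185  0.095] F [-8.4  2.5  2.8] Fpress [-8.1  3.3] op -0.0
xyz [ 0.16 -0.04  0.05] a [-0.09  0.14  0.03]
```

Emit:
drive_tool:
  plan:
    - {"x":0.02,"y":0,"z":0.01,"ax":0,"ay":0,"az":0,"hand":0}
    - {"x":0.04,"y":0,"z":0.01,"ax":0,"ay":0,"az":0,"hand":0}
    - {"x":0.06,"y":0,"z":0.02,"ax":0,"ay":0,"az":0,"hand":0}

```text
clock: 10.55
eef_pos: [508.2, 119.3, 51.0]
tcp_rot: [2.751, -0.184, 0.094]
contact_force: [-8.9, 3.5, 2.7]
opening: -0.002
grasp_force: 4.2
```

Emit:
drive_tool:
  plan:
    - {"x":0.02,"y":0,"z":0.01,"ax":0,"ay":0,"az":0,"hand":0}
    - {"x":0.04,"y":0,"z":0.01,"ax":0,"ay":0,"az":0,"hand":0}

```text
clock: 10.75
eef_pos: [510.2, 119.4, 50.8]
tcp_rot: [2.752, -0.184, 0.094]
contact_force: [-8.9, 4.3, 1.7]
opening: 0.003
grasp_force: 4.1
```

Emit:
drive_tool:
  plan:
    - {"x":0.02,"y":0,"z":0.01,"ax":0,"ay":0,"az":0,"hand":0}
    - {"x":0.04,"y":0,"z":0.01,"ax":0,"ay":0,"az":0,"hand":0}

```text
clock: 10.95
eef_pos: [512.4, 119.5, 50.7]
tcp_rot: [2.752, -0.184, 0.095]
contact_force: [-7.6, 3.2, 0.5]
opening: 0.004
grasp_force: 3.3
```

```bash
python3 p.py
```

```text
10.95 q [ 0.501  0.482  2.035 -0.668  0.737  2.54 ] press [-94.9  53.3] z 50.7 rpy [ 2.752 -0.184  0.095] F [-7.6  3.2  0.5] Fpress [-7.2  4. ] op 0.0
```

Emit:
drive_tool:
  plan:
    - {"x":0.02,"y":0,"z":0.01,"ax":0,"ay":0,"az":0,"hand":0}
    - {"x":0.04,"y":0,"z":0.01,"ax":0,"ay":0,"az":0,"hand":0}

```text
clock: 11.15
eef_pos: [514.1, 119.5, 50.5]
tcp_rot: [2.752, -0.184, 0.094]
contact_force: [-12.0, 5.1, 3.0]
opening: -0.002
grasp_force: 6.2
```

Emit:
drive_tool:
  plan:
    - {"x":0.02,"y":0,"z":0.0,"ax":0,"ay":0,"az":0,"hand":0}
    - {"x":0.03,"y":0,"z":0.01,"ax":0,"ay":0,"az":0,"hand":0}

```text
clock: 11.35
eef_pos: [514.3, 119.1, 50.1]
tcp_rot: [2.751, -0.182, 0.093]
contact_force: [-17.4, 5.7, 8.4]
opening: -0.002
grasp_force: 8.5
```

```bash
python3 p.py
```

```text
11.35 q [ 0.498  0.485  2.03  -0.665  0.739  2.535] press [-93.1  52.6] z 50.1 rpy [ 2.751 -0.182  0.093] F [-17.4   5.7   8.4] Fpress [-16.7   7.4] op -0.0
```

Emit:
drive_tool:
  plan:
    - {"x":-0.2,"y":0,"z":-0.05,"ax":0,"ay":0,"az":0,"hand":0}
    - {"x":-0.6,"y":0,"z":-0.15,"ax":0,"ay":0,"az":0,"hand":0}
    - {"x":-1.3,"y":0.1,"z":-0.28,"ax":0,"ay":0,"az":0,"hand":0}
    - {"x":-1.6,"y":0.4,"z":-1,"ax":0,"ay":0,"az":0,"hand":0}
    - {"x":-1.6,"y":0.8,"z":-1.8,"ax":0,"ay":0,"az":0,"hand":0}
    - {"x":-1.6,"y":1.2,"z":-2.7,"ax":0,"ay":0,"az":0,"hand":0}
    - {"x":-1.6,"y":1.54,"z":-3.5,"ax":0,"ay":0,"az":0,"hand":0}
    - {"x":-1.6,"y":1.54,"z":-3.5,"ax":0,"ay":0,"az":0,"hand":0}

```text
clock: 12.15
eef_pos: [406.3, 105.3, 229.2]
tcp_rot: [2.756, -0.195, 0.095]
contact_force: [-0.2, -0.2, 0.1]
opening: -0.001
grasp_force: 0.0
```

```bash
python3 p.py -140 -60 320 0 0; python3 -c "
from g import *
a=cv2.cvtColor(imaging.grab_frame('top')[155:250,250:345],cv2.COLOR_RGB2BGR)
cv2.imwrite('pics/c5.png',cv2.resize(a,None,fx=6,fy=6,interpolation=cv2.INTER_CUBIC))"
```

```text
12.15 q [ 0.597  0.04   2.114 -0.495  1.069  2.37 ] press [-201.9   49.5] z 229.2 rpy [ 2.756 -0.195  0.095] F [-0.2 -0.2  0.1] Fpress [-0.3 -0.2] op -0.0
xyz [ 1.57  2.61 -0.6 ] a [ 3.68 -1.83 -0.38]
```

View pics/c5.png

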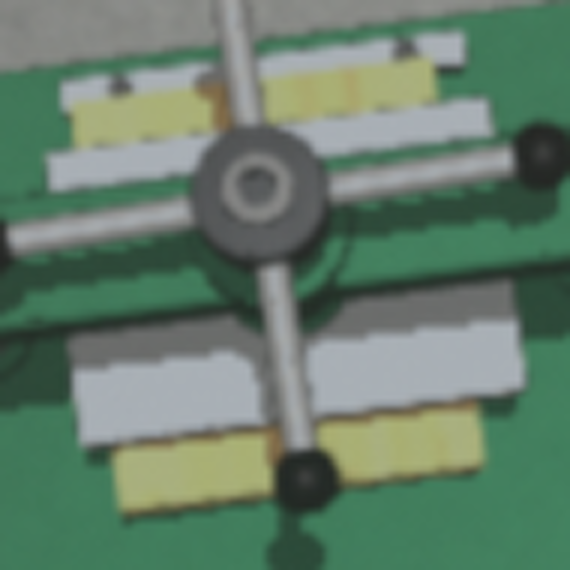

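The pack is now square: its rear edge (72,105) to (435,58) is parallel to the fence. I'll check the depth and go to the star.

```bash
python3 - <<'E'
from g import *
q=np.array([612.1,75.8])
P=np.array([atz("top",p,62)[:2] for p in full([(125,514),(484,466),(435,58),(72,105)],250,155,6)]); print(((P-q)@Rz(.098)).round(1).tolist())
E
python3 p.py -150 -50 320;python3 p.py -72 -50 320; 
```

```text
[[-86.3, 78.4], [-85.3, -69.1], [84.6, -70.7], [84.1, 80.0]]
12.2 q [ 0.596  0.044  2.116 -0.495  1.066  2.371] press [-202.5   49.2] z 226.8 rpy [ 2.755 -0.193  0.095] F [-0.  -0.5 -0.8] Fpress [-0.1 -0.5] op -0.0
xyz [ 1.39  2.45 -0.76] a [ 3.68 -1.81 -0.38]
12.2 q [ 0.596  0.044  2.116 -0.495  1.066  2.371] press [-202.5   49.2] z 226.8 rpy [ 2.755 -0.193  0.095] F [-0.  -0.5 -0.8] Fpress [-0.1 -0.5] op -0.0
xyz [ 2.92  2.33 -0.49] a [ 3.68 -1.81 -0.38]
```

Emit:
drive_tool:
  plan:
    - {"x":0.1,"y":0.4,"z":-0.6,"ax":0.8,"ay":-0.5,"az":-0.1,"hand":0}
    - {"x":0.3,"y":0.8,"z":-1,"ax":1.8,"ay":-1,"az":-0.2,"hand":0}
    - {"x":0.6,"y":1.4,"z":-1,"ax":2.8,"ay":-1.5,"az":-0.3,"hand":0}
    - {"x":1,"y":2,"z":-0.9,"ax":3.68,"ay":-1.83,"az":-0.38,"hand":0}
    - {"x":1.4,"y":2.5,"z":-0.7,"ax":3.68,"ay":-1.83,"az":-0.38,"hand":0}
    - {"x":1.57,"y":2.61,"z":-0.6,"ax":3.68,"ay":-1.83,"az":-0.38,"hand":0}
    - {"x":1.57,"y":2.61,"z":-0.6,"ax":3.68,"ay":-1.83,"az":-0.38,"hand":0}

```text
clock: 12.9
eef_pos: [477.9, 0.3, 312.8]
tcp_rot: [3.138, 0.01, 0.094]
contact_force: [0.5, 0.3, 0.3]
opening: -0.003
grasp_force: 0.0
```

```bash
python3 p.py -72 -50 310;python3 p.py -72 -50 226; 
```

```text
12.9 q [ 1.000e-03  4.900e-02  1.830e+00 -5.000e-03  1.272e+00  1.478e+00] press [-141.  -62.] z 312.8 rpy [3.138 0.01  0.094] F [0.5 0.3 0.3] Fpress [0.5 0.2] op -0.0
xyz [ 1.38 -0.24  0.04] a [ 0.03  0.1  -0.03]
12.9 q [ 1.000e-03  4.900e-02  1.830e+00 -5.000e-03  1.272e+00  1.478e+00] press [-141.  -62.] z 312.8 rpy [3.138 0.01  0.094] F [0.5 0.3 0.3] Fpress [0.5 0.2] op -0.0
xyz [ 1.4  -0.25  1.72] a [ 0.03  0.1  -0.03]
```

Emit:
drive_tool:
  plan:
    - {"x":0.5,"y":-0.1,"z":0,"ax":0,"ay":0.1,"az":0,"hand":0}
    - {"x":1.0,"y":-0.2,"z":0,"ax":0,"ay":0.1,"az":0,"hand":0}
    - {"x":1.4,"y":-0.24,"z":0.1,"ax":0,"ay":0.1,"az":0,"hand":0}
    - {"x":1.4,"y":-0.24,"z":0.7,"ax":0,"ay":0.1,"az":0,"hand":0}
    - {"x":1.4,"y":-0.24,"z":1.3,"ax":0,"ay":0.1,"az":0,"hand":0}
    - {"x":1.4,"y":-0.24,"z":1.72,"ax":0,"ay":0.1,"az":0,"hand":0}
    - {"x":1.4,"y":-0.24,"z":1.72,"ax":0,"ay":0.1,"az":0,"hand":0}

```text
clock: 13.6
eef_pos: [542.0, 21.4, 224.2]
tcp_rot: [3.139, 0.005, 0.099]
contact_force: [1.0, 0.2, -0.7]
opening: 0.003
grasp_force: 0.0
```

```bash
cat > sw.py <<'E'
# list of tool-frame units to reach tool centre behind a spoke at given angles (deg), z from arg
import sys; argv=sys.argv; sys.argv=argv[:1]
exec(open("p.py").read())
R0=Ro.from_euler("xyz",s["tcp_rot"]); z=float(argv[1]); f=np.radians
rr=float(argv[2]); off=float(argv[3])
c=L; al=np.degrees(np.arctan2(c[1],c[0])+np.arctan2(-off,np.sqrt(max(c@c-off*off,1))))%360
T=np.r_[s["contact_force"][:2]@Rz(.098)]; n=np.array([-np.sin(f(al)),np.cos(f(al))])
print("spoke if touching",al.round(1),"tangential N",(T@n).round(1))
for d in argv[4:]:
    a=f(float(d)); t=rr*np.array([np.cos(a),np.sin(a)])+off*np.array([-np.sin(a),np.cos(a)])
    print(d,(R0.inv().apply(np.r_[q+Rz(.098)@t,z]-p)/50).round(2))
E
python3 sw.py 226 70 20 190 184 180 174 168 162 156 150
```

```text
13.6 q [ 0.039  0.235  1.815 -0.003  1.097  1.512] press [-75.1 -47.3] z 224.2 rpy [3.139 0.005 0.099] F [ 1.   0.2 -0.7] Fpress [1.  0.1] op 0.0
spoke if touching 199.2 tangential N 0.2
190 [ 0.19 -0.31 -0.04]
184 [ 0.13 -0.45 -0.04]
180 [ 0.1  -0.55 -0.04]
174 [ 0.07 -0.69 -0.04]
168 [ 0.05 -0.84 -0.04]
162 [ 0.05 -1.   -0.04]
156 [ 0.06 -1.15 -0.04]
150 [ 0.09 -1.3  -0.04]
```

Approach the front spoke and start it turning gently.

Emit:
drive_tool:
  plan:
    - {"x":0.1,"y":-0.2,"z":-0.04,"ax":0,"ay":0,"az":0,"hand":0}
    - {"x":0.1,"y":-0.35,"z":-0.04,"ax":0,"ay":0,"az":0,"hand":0}
    - {"x":0.1,"y":-0.45,"z":-0.04,"ax":0,"ay":0,"az":0,"hand":0}
    - {"x":0.1,"y":-0.55,"z":-0.04,"ax":0,"ay":0,"az":0,"hand":0}
    - {"x":0.08,"y":-0.65,"z":-0.04,"ax":0,"ay":0,"az":0,"hand":0}
    - {"x":0.06,"y":-0.75,"z":-0.04,"ax":0,"ay":0,"az":0,"hand":0}
    - {"x":0.05,"y":-0.85,"z":-0.04,"ax":0,"ay":0,"az":0,"hand":0}

```text
clock: 14.3
eef_pos: [544.0, 62.2, 230.1]
tcp_rot: [3.138, -0.003, 0.097]
contact_force: [2.4, -4.2, -0.6]
opening: 0.0
grasp_force: 1.8
```

```bash
python3 sw.py 225 70 20 164 158 152 146 140 134 128 122 116
```

```text
14.3 q [ 0.113  0.232  1.803 -0.004  1.102  1.589] press [-69.1  -6.9] z 230.1 rpy [ 3.138e+00 -3.000e-03  9.700e-02] F [ 2.4 -4.2 -0.6] Fpress [ 2.  -4.4] op 0.0
spoke if touching 168.9 tangential N 4.0
164 [-0.08 -0.14  0.1 ]
158 [-0.07 -0.29  0.1 ]
152 [-0.04 -0.44  0.1 ]
146 [-0.   -0.59  0.1 ]
140 [ 0.05 -0.73  0.1 ]
134 [ 0.12 -0.87  0.1 ]
128 [ 0.2 -1.   0.1]
122 [ 0.3  -1.11  0.1 ]
116 [ 0.41 -1.22  0.1 ]
```

Emit:
drive_tool:
  plan:
    - {"x":-0.06,"y":-0.14,"z":0.06,"ax":0,"ay":0,"az":0,"hand":0}
    - {"x":-0.06,"y":-0.29,"z":0.08,"ax":0,"ay":0,"az":0,"hand":0}
    - {"x":-0.04,"y":-0.44,"z":0.1,"ax":0,"ay":0,"az":0,"hand":0}
    - {"x":0,"y":-0.59,"z":0.1,"ax":0,"ay":0,"az":0,"hand":0}
    - {"x":0.05,"y":-0.73,"z":0.1,"ax":0,"ay":0,"az":0,"hand":0}
    - {"x":0.12,"y":-0.87,"z":0.1,"ax":0,"ay":0,"az":0,"hand":0}
    - {"x":0.2,"y":-1.0,"z":0.1,"ax":0,"ay":0,"az":0,"hand":0}
    - {"x":0.3,"y":-1.11,"z":0.1,"ax":0,"ay":0,"az":0,"hand":0}

```text
clock: 15.1
eef_pos: [553.4, 119.6, 224.6]
tcp_rot: [3.138, -0.002, 0.097]
contact_force: [-0.6, -3.6, -0.8]
opening: -0.002
grasp_force: 1.5
```

```bash
python3 sw.py 222 70 20 116 110 104 98 92 86 80
```

```text
15.1 q [ 0.212  0.268  1.769 -0.004  1.103  1.687] press [-54.2  49.3] z 224.6 rpy [ 3.138e+00 -2.000e-03  9.700e-02] F [-0.6 -3.6 -0.8] Fpress [-1.  -3.5] op -0.0
spoke if touching 121.8 tangential N 2.7
116 [ 0.11 -0.1   0.05]
110 [ 0.23 -0.19  0.05]
104 [ 0.36 -0.28  0.05]
98 [ 0.49 -0.35  0.05]
92 [ 0.63 -0.4   0.05]
86 [ 0.78 -0.44  0.05]
80 [ 0.93 -0.46  0.05]
```

Emit:
drive_tool:
  plan:
    - {"x":0.11,"y":-0.1,"z":0.05,"ax":0,"ay":0,"az":0,"hand":0}
    - {"x":0.23,"y":-0.19,"z":0.05,"ax":0,"ay":0,"az":0,"hand":0}
    - {"x":0.36,"y":-0.28,"z":0.05,"ax":0,"ay":0,"az":0,"hand":0}
    - {"x":0.49,"y":-0.35,"z":0.05,"ax":0,"ay":0,"az":0,"hand":0}
    - {"x":0.63,"y":-0.4,"z":0.06,"ax":0,"ay":0,"az":0,"hand":0}
    - {"x":0.78,"y":-0.44,"z":0.06,"ax":0,"ay":0,"az":0,"hand":0}
    - {"x":0.93,"y":-0.46,"z":0.06,"ax":0,"ay":0,"az":0,"hand":0}

```text
clock: 15.8
eef_pos: [597.8, 146.6, 221.6]
tcp_rot: [3.139, -0.002, 0.097]
contact_force: [-3.3, -2.3, -0.2]
opening: 0.0
grasp_force: 1.8
```

```bash
python3 sw.py 221 70 20; python3 p.py -30 55 295; python3 p.py -80 -50 295;  python3 p.py -75 -50 219
```

```text
15.8 q [ 0.24   0.347  1.665 -0.004  1.128  1.715] press [-7.3 71.8] z 221.6 rpy [ 3.139e+00 -2.000e-03  9.700e-02] F [-3.3 -2.3 -0.2] Fpress [-3.5 -2. ] op 0.0
spoke if touching 79.7 tangential N 3.1
15.8 q [ 0.24   0.347  1.665 -0.004  1.128  1.715] press [-7.3 71.8] z 221.6 rpy [ 3.139e+00 -2.000e-03  9.700e-02] F [-3.3 -2.3 -0.2] Fpress [-3.5 -2. ] op 0.0
xyz [-0.45  0.34 -1.47] a [ 0.03 -0.02 -0.01]
15.8 q [ 0.24   0.347  1.665 -0.004  1.128  1.715] press [-7.3 71.8] z 221.6 rpy [ 3.139e+00 -2.000e-03  9.700e-02] F [-3.3 -2.3 -0.2] Fpress [-3.5 -2. ] op 0.0
xyz [-1.45  2.44 -1.46] a [ 0.03 -0.02 -0.01]
15.8 q [ 0.24   0.347  1.665 -0.004  1.128  1.715] press [-7.3 71.8] z 221.6 rpy [ 3.139e+00 -2.000e-03  9.700e-02] F [-3.3 -2.3 -0.2] Fpress [-3.5 -2. ] op 0.0
xyz [-1.35  2.44  0.06] a [ 0.03 -0.02 -0.01]
```

Emit:
drive_tool:
  plan:
    - {"x":-0.25,"y":0.05,"z":-0.4,"ax":0,"ay":0,"az":0,"hand":0}
    - {"x":-0.4,"y":0.1,"z":-1.1,"ax":0,"ay":0,"az":0,"hand":0}
    - {"x":-1.0,"y":0.6,"z":-1.1,"ax":0,"ay":0,"az":0,"hand":0}
    - {"x":-1.3,"y":1.3,"z":-1.1,"ax":0,"ay":0,"az":0,"hand":0}
    - {"x":-1.29,"y":1.94,"z":-1.0,"ax":0,"ay":0,"az":0,"hand":0}
    - {"x":-1.29,"y":1.94,"z":-0.7,"ax":0,"ay":0,"az":0,"hand":0}
    - {"x":-1.29,"y":1.94,"z":0.05,"ax":0,"ay":0,"az":0,"hand":0}
    - {"x":-1.29,"y":1.94,"z":0.05,"ax":0,"ay":0,"az":0,"hand":0}

```text
clock: 16.6
eef_pos: [541.4, 43.2, 216.5]
tcp_rot: [3.139, 0.002, 0.096]
contact_force: [-0.7, 0.1, -0.8]
opening: -0.004
grasp_force: 0.0
```

```bash
python3 sw.py 218 70 20 178 174 170 166 160 154 148 142 136 130
```

```text
16.6 q [ 0.079  0.243  1.823 -0.003  1.077  1.554] press [-73.6 -25.5] z 216.5 rpy [3.139e+00 2.000e-03 9.600e-02] F [-0.7  0.1 -0.8] Fpress [-0.6  0.2] op -0.0
spoke if touching 184.3 tangential N -0.2
178 [ 0.06 -0.16 -0.03]
174 [ 0.04 -0.26 -0.03]
170 [ 0.02 -0.36 -0.03]
166 [ 0.02 -0.46 -0.03]
160 [ 0.02 -0.61 -0.03]
154 [ 0.04 -0.76 -0.03]
148 [ 0.07 -0.91 -0.03]
142 [ 0.12 -1.06 -0.03]
136 [ 0.18 -1.2  -0.03]
130 [ 0.26 -1.33 -0.03]
```

Emit:
drive_tool:
  plan:
    - {"x":0.05,"y":-0.16,"z":-0.03,"ax":0,"ay":0,"az":0,"hand":0}
    - {"x":0.04,"y":-0.26,"z":-0.03,"ax":0,"ay":0,"az":0,"hand":0}
    - {"x":0.02,"y":-0.36,"z":-0.03,"ax":0,"ay":0,"az":0,"hand":0}
    - {"x":0.02,"y":-0.46,"z":-0.03,"ax":0,"ay":0,"az":0,"hand":0}
    - {"x":0.02,"y":-0.61,"z":-0.02,"ax":0,"ay":0,"az":0,"hand":0}
    - {"x":0.04,"y":-0.76,"z":-0.02,"ax":0,"ay":0,"az":0,"hand":0}
    - {"x":0.07,"y":-0.91,"z":-0.02,"ax":0,"ay":0,"az":0,"hand":0}
    - {"x":0.12,"y":-1.06,"z":0,"ax":0,"ay":0,"az":0,"hand":0}

```text
clock: 17.4
eef_pos: [543.4, 97.5, 219.4]
tcp_rot: [3.138, -0.002, 0.097]
contact_force: [-1.2, -3.3, 1.2]
opening: -0.001
grasp_force: 1.6
```

```bash
python3 sw.py 216 70 20 136 130 124 118 112 106 100 94
```

```text
17.4 q [ 0.177  0.251  1.804 -0.004  1.084  1.652] press [-66.2  28.3] z 219.4 rpy [ 3.138e+00 -2.000e-03  9.700e-02] F [-1.2 -3.3  1.2] Fpress [-1.5 -3.2] op -0.0
spoke if touching 140.7 tangential N 3.4
136 [ 0.04 -0.12  0.07]
130 [ 0.12 -0.25  0.07]
124 [ 0.21 -0.37  0.07]
118 [ 0.31 -0.48  0.07]
112 [ 0.43 -0.58  0.07]
106 [ 0.55 -0.67  0.07]
100 [ 0.69 -0.74  0.07]
94 [ 0.83 -0.8   0.07]
```

Emit:
drive_tool:
  plan:
    - {"x":0.04,"y":-0.12,"z":0.04,"ax":0,"ay":0,"az":0,"hand":0}
    - {"x":0.12,"y":-0.25,"z":0.06,"ax":0,"ay":0,"az":0,"hand":0}
    - {"x":0.21,"y":-0.37,"z":0.07,"ax":0,"ay":0,"az":0,"hand":0}
    - {"x":0.31,"y":-0.48,"z":0.07,"ax":0,"ay":0,"az":0,"hand":0}
    - {"x":0.4,"y":-0.56,"z":0.07,"ax":0,"ay":0,"az":0,"hand":0}

```text
clock: 17.9
eef_pos: [560.7, 127.0, 215.3]
tcp_rot: [3.138, -0.001, 0.097]
contact_force: [-3.3, -5.8, -0.7]
opening: 0.002
grasp_force: 2.5
```

```bash
python3 sw.py 215 70 20 109 105 101 97 93 89 85
```

```text
17.9 q [ 0.222  0.291  1.76  -0.004  1.09   1.698] press [-46.2  55.9] z 215.3 rpy [ 3.138e+00 -1.000e-03  9.700e-02] F [-3.3 -5.8 -0.7] Fpress [-3.8 -5.5] op 0.0
spoke if touching 113.5 tangential N 5.7
109 [ 0.09 -0.07  0.01]
105 [ 0.18 -0.13  0.01]
101 [ 0.26 -0.18  0.01]
97 [ 0.36 -0.22  0.01]
93 [ 0.45 -0.26  0.01]
89 [ 0.55 -0.29  0.01]
85 [ 0.65 -0.31  0.01]
```

Emit:
drive_tool:
  plan:
    - {"x":0.05,"y":-0.04,"z":0.01,"ax":0,"ay":0,"az":0,"hand":0}
    - {"x":0.09,"y":-0.07,"z":0.01,"ax":0,"ay":0,"az":0,"hand":0}
    - {"x":0.13,"y":-0.1,"z":0.01,"ax":0,"ay":0,"az":0,"hand":0}

```text
clock: 18.2
eef_pos: [566.0, 131.4, 214.7]
tcp_rot: [3.137, -0.0, 0.097]
contact_force: [-4.6, -7.0, -0.4]
opening: -0.003
grasp_force: 4.1
```

```bash
python3 sw.py 214 70 20 105 101 97 93 89 85
```

```text
18.2 q [ 0.228  0.302  1.746 -0.005  1.094  1.704] press [-40.5  59.8] z 214.7 rpy [ 3.137 -0.     0.097] F [-4.6 -7.  -0.4] Fpress [-5.2 -6.5] op -0.0
spoke if touching 108.0 tangential N 7.0
105 [ 0.06 -0.05  0.01]
101 [ 0.15 -0.1   0.01]
97 [ 0.24 -0.14  0.01]
93 [ 0.34 -0.18  0.01]
89 [ 0.43 -0.21  0.01]
85 [ 0.53 -0.23  0.01]
```

Emit:
drive_tool:
  plan:
    - {"x":0.03,"y":-0.02,"z":0.01,"ax":0,"ay":0,"az":0,"hand":0}
    - {"x":0.06,"y":-0.05,"z":0.01,"ax":0,"ay":0,"az":0,"hand":0}
    - {"x":0.06,"y":-0.05,"z":0.01,"ax":0,"ay":0,"az":0,"hand":0}

```text
clock: 18.5
eef_pos: [568.2, 134.2, 214.0]
tcp_rot: [3.137, 0.001, 0.097]
contact_force: [-4.8, -7.5, -0.1]
opening: -0.002
grasp_force: 3.9
```

```bash
python3 sw.py 214 70 20 103 101 99 97
```

```text
18.5 q [ 0.232  0.308  1.74  -0.005  1.096  1.708] press [-38.   62.4] z 214.0 rpy [3.137e+00 1.000e-03 9.700e-02] F [-4.8 -7.5 -0.1] Fpress [-5.5 -7. ] op -0.0
spoke if touching 105.4 tangential N 7.2
103 [ 0.05 -0.03  0.  ]
101 [ 0.1  -0.05  0.  ]
99 [ 0.15 -0.07  0.  ]
97 [ 0.19 -0.09  0.  ]
```

Emit:
drive_tool:
  plan:
    - {"x":0.04,"y":-0.02,"z":0,"ax":0,"ay":0,"az":0,"hand":0}
    - {"x":0.08,"y":-0.04,"z":0,"ax":0,"ay":0,"az":0,"hand":0}
    - {"x":0.08,"y":-0.04,"z":0,"ax":0,"ay":0,"az":0,"hand":0}

```text
clock: 18.8
eef_pos: [571.6, 136.0, 213.9]
tcp_rot: [3.136, 0.002, 0.097]
contact_force: [-6.4, -9.1, 0.9]
opening: 0.0
grasp_force: 4.8
```

```bash
python3 sw.py 214 70 20 101 99 97
```

```text
18.8 q [ 0.234  0.314  1.731 -0.006  1.099  1.71 ] press [-34.4  63.8] z 213.9 rpy [3.136e+00 2.000e-03 9.700e-02] F [-6.4 -9.1  0.9] Fpress [-7.3 -8.5] op 0.0
spoke if touching 102.3 tangential N 8.9
101 [ 0.03 -0.02 -0.  ]
99 [ 0.07 -0.04 -0.  ]
97 [ 0.12 -0.06 -0.  ]
```

Emit:
drive_tool:
  plan:
    - {"x":0.03,"y":-0.01,"z":0,"ax":0,"ay":0,"az":0,"hand":0}
    - {"x":0.03,"y":-0.01,"z":0,"ax":0,"ay":0,"az":0,"hand":0}

```text
clock: 19.0
eef_pos: [572.7, 136.5, 213.8]
tcp_rot: [3.136, 0.003, 0.097]
contact_force: [-7.7, -10.3, 0.6]
opening: -0.001
grasp_force: 5.4
```

```bash
python3 sw.py 214 70 20 101 99 97
```

```text
19.0 q [ 0.234  0.316  1.728 -0.006  1.101  1.711] press [-33.3  64.2] z 213.8 rpy [3.136e+00 3.000e-03 9.700e-02] F [ -7.7 -10.3   0.6] Fpress [-8.7 -9.5] op -0.0
spoke if touching 101.4 tangential N 10.4
101 [ 0.01 -0.01 -0.  ]
99 [ 0.05 -0.04 -0.  ]
97 [ 0.1  -0.06 -0.  ]
```

Emit:
drive_tool:
  plan:
    - {"x":-0.1,"y":0.02,"z":0,"ax":0,"ay":0,"az":0,"hand":0}
    - {"x":-0.3,"y":0.05,"z":0,"ax":0,"ay":0,"az":0,"hand":0}
    - {"x":-0.4,"y":0.08,"z":-0.5,"ax":0,"ay":0,"az":0,"hand":0}
    - {"x":-0.4,"y":0.08,"z":-1.2,"ax":0,"ay":0,"az":0,"hand":0}
    - {"x":-1.2,"y":0.08,"z":-1.9,"ax":0,"ay":0,"az":0,"hand":0}
    - {"x":-2.2,"y":0.08,"z":-2.2,"ax":0,"ay":0,"az":0,"hand":0}
    - {"x":-2.6,"y":0.08,"z":-2.2,"ax":0,"ay":0,"az":0,"hand":0}
    - {"x":-2.6,"y":0.08,"z":-2.2,"ax":0,"ay":0,"az":0,"hand":0}

```text
clock: 19.8
eef_pos: [443.0, 122.0, 325.8]
tcp_rot: [3.14, -0.005, 0.098]
contact_force: [0.4, 0.2, -1.3]
opening: -0.0
grasp_force: 0.0
```

```bash
python3 p.py; python3 -c "
from g import *
a=imaging.grab_frame('top')[150:270,225:365,::-1]; b=imaging.grab_frame('side')[210:330,215:325,::-1]
f=lambda i:cv2.resize(i,None,fx=3.2,fy=3.2,interpolation=cv2.INTER_CUBIC)
cv2.imwrite('pics/c6.png',np.hstack([f(a),f(b)]))"
```

```text
19.8 q [ 2.670e-01 -1.000e-03  1.854e+00 -3.000e-03  1.284e+00  1.741e+00] press [-163.8   62.5] z 325.8 rpy [ 3.14  -0.005  0.098] F [ 0.4  0.2 -1.3] Fpress [0.4 0.2] op -0.0
```

View pics/c6.png

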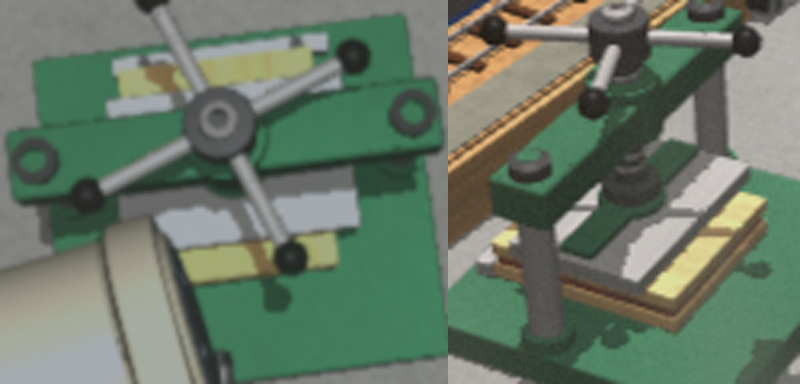

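The platen lies on the pack, the front spoke ball is at crop (290,257), and the pack is square and home. The robot is clear, so I'm handing in.

```bash
python3 -c "
from rig import r
print(r.sign_off())"
```

```text
the job is handed in; nothing more can be done
None
```

The job is handed in: the pack is home and square against the rear fence and clamped with roughly 10–11 N of push on a spoke (the clamping force itself was not measured), and the robot is clear of everything.

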